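# Load a sample carousel and index it to its next click

## Robot

A 6-joint arm with a two-finger parallel gripper is mounted at the origin on a cart in front of the work surface, level with it; the furniture and walls round the work are solid. World frame = base frame: x ahead of the robot, y to its left, z up, the work surface at z = 0. Lengths are in m, angles in rad, forces in N, time in s.
With the tool pointing down it reaches from about 0.35 to 0.85 m from the base axis. Payload 8.1 kg.
Tool frame: the origin (TCP) lies between the finger pads; the fingertips stand 11 mm ahead of it and the grasp point (between the pads) lies 8 mm behind it (robot.tips_ahead is the distance from the TCP to the fingertips, in m); z points along the fingers, y is the line along which they close (so a half turn about z gives the same grasp; the last joint's range is limited). The gripper opens to 93 mm and grips with 3 to 60 N. Pads are 15 mm wide; open, the fingers measure 128 mm over their backs; the gripper's body (75 mm by 188 mm) begins 65 mm behind the grasp point.
Start: joints at [-1.423, 0.13, 1.488, -0, 1.523, -0.085], TCP at [0.138, -0.584, 0.23] pointing down, gripper open.
Joint ranges: [-2.96, 2.96], [-0.89, 2.26], [0.02, 2.5], [-1.34, 4.48], [0, 2.73], [-2.66, 2.66]. Speed limits (rad/s): [2.39, 2.39, 2.79, 3.14, 3.14, 3.14].

## Interface

Orientations are given as a rotation vector (axis times angle).
In Python, from plant import robot gives the robot as it stands. The module is installed in compiled form; this text tells all that it offers.
- The arm moves only by the tool move_arm, never from a script. Its argument "deltas" is one flat list of numbers, 7 for each row, row after row: the shift along the tool's x, y, z in m, then the turn, a rotation vector about the tool's x, y, z in rad, then the opening, from 0 (shut) to 1 (fully open). A call has 1 to 12 rows; each row is the pose to reach, as a shift and turn from the pose commanded when the call began, along the tool's axes at that moment; what a row does not reach only later rows make up. A row lasts 1/8 s, in which the tool goes at most 62.5 mm and 10.7 degrees, less where a joint would pass 70% of its speed; a pose out of reach is approached as far as the arm can. A call with a gripper value outside its range is refused whole. The fingers move at their own pace and stop on an object; "squeeze" is the grip in N (left out, the last holds). Time passes only in rows, so rows that repeat a pose let the fingers close. It gives the time, the measured TCP pose, the force, the opening and the grip force at its end, in the units of the state.
- robot.read_state(): the state, without advancing time (a new reading comes with each control period).
- robot.read_camera(name): name is "scene" or "top" or "wrist"; returns (picture, depth): 480x640x3 uint8, red, green, blue; 480x640 float32, m along the optical axis (not along the pixel's ray), 0 where there is no reading.
- robot.camera_model(name): a dict with "K" (3x3 intrinsics, pixels), "R" (3x3) and "t" (3): a world point X has camera coordinates R X + t; the wrist camera has in their place "tool_from_camera" (4x4, takes a point from camera to tool coordinates, whose origin is the TCP and whose axes are the flange's). Camera axes: x right, y down, z forward; pixel columns grow to the right and rows downward; lengths in m; the calibration is good to about 2 mm. A picture is of the moment at which its call begins: read the wrist's pose just before it. camera_model takes no time and is no camera call.
- robot.close_job(): hands the job in; it is judged then, once.
Trained networks look in the newest picture that a camera, given by its name, has taken for a name from the list of things; names that differ only in an ending like _2 or _b are one class to them, and where a whole thing is asked for, a point or a joint stands for the part that bears it (a point fixed in the world has none). Each returns a list of dicts, best first, with "confidence" (0 to 1); they miss things now and then, are a little off and sometimes report something else, mostly with a low value. They report only what shows in the picture. A call takes as long as a camera call.
- robot.recognise(camera, label): "uv" ([column, row] in pixels, amid what is visible of it).
The state is a dict: "t": time; "q": joint angles; "dq": joint speeds; "joint_torque": joint torques, N m; "tool_pos": TCP position; "orientation": TCP orientation; "force": force on the tool from outside, world axes, zero at the start; "wrist_torque": the same for the moment, N m; "opening": finger opening in m; "gripper_force": force on a finger pad.
Only numpy, scipy, OpenCV 4.12 (cv2) and the standard library are available. Lean on these libraries where they do the work, as an engineer would, in place of code of your own. Each camera call takes 0.05 s, during which the arm holds its last target. There are 200 camera calls.

## Task

Put the pale yellow brass sample upright into the empty black seat of the sample carousel, flat on its floor, and let go. Then push the carousel round clockwise (seen from above) by its upright steel post, gently, until the spring pin with the red knob snaps into the next notch of the rim, and back away. The notch must be felt: stop when the resistance rises, never press on the carousel with more than 15 N, and leave the other loose samples alone.

Things in the scene. Friction and masses are not known exactly. Their poses are not given: they have to be found in the camera images.
- brass_sample_centre (a point): centre (half-way up) of the pale yellow brass disc with one black spot on top, diameter 36 mm, height 30 mm, 0.18 to 0.36 kg; stands upright on the bench at the start; its z axis is the disc's axis
- grey_sample_a_centre (a point): centre of a plain grey metal disc, diameter 38 mm, height 26 mm; loose bystander, stands on the bench
- grey_sample_b_centre (a point): centre of a plain grey metal disc, diameter 32 mm, height 34 mm; loose bystander, stands on the bench
- carousel: fixed grey base of the sample carousel; origin on its vertical turning axis at bench level. Its turntable: radius 122 mm, disc top 42 mm above the bench, notched steel rim (radius 108 to 122 mm) up to 50 mm. At 60 degree steps stand the drive post and five black ring seats, four holding fixed samples up to 76 mm above the bench. The index bracket stands on the +x side of this body
- seat (a point): centre of the floor of the empty seat (moves with the turntable), 42 mm above the bench, 68 mm from the turning axis: a ring of inner diameter 42 mm, outer 48 mm, wall rising 6 mm above the floor. The nearest filled seat's centre lies 68 mm away, the post about 82 mm away
- post_top (a point): top centre of the upright round steel drive post (moves with the turntable), diameter 14 mm, 94 mm above the bench, rising 52 mm from the disc (its lowest 6 mm are a collar of 23 mm), 90 mm from the turning axis
- turntable (a joint): angle in rad, grows clockwise seen from above, free from -0.8 to 0.7; starts between two notches, at -0.75 to -0.4. On the plain rim it turns with 1 to 5 N at the post. The next notch comes at a reading between -0.22 and 0.22; only feel tells where. There the table snaps on 2 to 3 degrees by itself, then is blocked: the push rises past 8 N and must stay below 15 N
- index_pin (a joint): drop of the sprung index pin in m: about 0.0008 riding on the plain rim, about 0.0048 in a notch. It has a red knob (top 102 mm above the bench) and sits in a fixed blue bracket (80 mm high, out to 162 mm from the axis), clamped by hand up to 12 degrees either way off the carousel's +x axis

How it is judged:
On the way, in this order (a step that is already met when the one before it is completed fails the run):
1. the brass sample stands in the empty seat, released, while the index pin still rides on the plain rim (horizontal distance between brass_sample_centre and seat below 0.004 m and z of brass_sample_centre in the frame of seat below 0.0185 m and angle between brass_sample_centre's own z axis and vertical below 0.12 rad and contact force between the fingers and brass_sample below 0.05 N and value of joint index_pin below 0.002 m), for 0.2 s.
2. the carousel has been turned clockwise until the index pin has dropped into the next notch, with the sample still in its seat (horizontal distance between brass_sample_centre and seat below 0.004 m and z of brass_sample_centre in the frame of seat below 0.0185 m and angle between brass_sample_centre's own z axis and vertical below 0.12 rad and value of joint index_pin above 0.0028 m and value of joint turntable between -0.3 and 0.3 rad), for 0.2 s.
At the end, for the whole second after the job is handed in: The brass sample stands upright in the once empty seat (within 4 mm of its centre, resting on its floor within about 3 mm, tilt under 0.12 rad), released and at rest; the index pin has dropped at least 2.8 mm into the next notch clockwise (turntable reading between -0.3 and 0.3) (all of step 2 and contact force between the fingers and brass_sample below 0.05 N and linear speed of brass_sample below 0.01 m/s); the robot touches nothing.
It fails at once if the fingers press on the turntable or what it carries with more than 15 N (contact force between the fingers and turntable above 15 N).
It fails at once if another part of the robot strikes the turntable with more than 15 N (contact force between the arm and turntable above 15 N).
It fails at once if a grey sample is moved by more than 20 mm (distance of any of grey_sample_a_centre, grey_sample_b_centre from where it was at the start of the episode above 0.02 m).
It also fails if it takes over 67 s, if anything falls off the work surface, if the arm or the gripper's body presses on something with over 40 N, if the wrist force passes 120 N, or if a joint passes its speed limit or range.

## Working session

There is one attempt and no reset: what is moved stays moved. The work goes in short steps, Python scripts to look and compute and a tool call to move; the robot and the scene stay as the last step left them, time stands still between calls to the robot, and variables do not carry over. Pictures are saved under pics/ and viewed, at most 10 in all, crops included, and the job is handed in when it is done.

Besides the shell and the picture viewer there is one more tool, called after "Request:" in YAML: its name, and indented under it one key for each argument. move_arm: Moves the arm, as the interface text tells. Its arguments: {"type":"object","properties":{"deltas":{"type":"array","items":{"type":"number"}},"squeeze":{"type":"number"}},"required":["deltas"]}

```bash
mkdir -p pics; cat > h.py <<'E'
from plant import robot
import numpy as np, cv2
from scipy.spatial.transform import Rotation as Ro
def cam(n):
    s=robot.read_state(); im,d=robot.read_camera(n); m=robot.camera_model(n); K=np.array(m["K"])
    if n=="wrist":
        T=np.eye(4);T[:3,:3]=Ro.from_rotvec(s["orientation"]).as_matrix();T[:3,3]=s["tool_pos"]
        W=T@np.array(m["tool_from_camera"])
    else:
        W=np.eye(4);R=np.array(m["R"]);W[:3,:3]=R.T;W[:3,3]=-R.T@np.array(m["t"])
    return im,d,K,W
def cloud(d,K,W):
    v,u=np.mgrid[:480,:640]; P=np.stack([(u-K[0,2])/K[0,0]*d,(v-K[1,2])/K[1,1]*d,d],-1)
    return P@W[:3,:3].T+W[:3,3]
def save(im,n): cv2.imwrite("pics/"+n,im[...,::-1])
def atz(u,v,z,K,W):
    r=W[:3,:3]@np.linalg.solve(K,[u,v,1.]); return W[:3,3]+r*(z-W[2,3])/r[2]
E
python3 - <<'E'
from h import *
s=robot.read_state(); print({k:np.round(v,3) for k,v in s.items()}, robot.tips_ahead)
for c in ("top","scene"):
    im,d,K,W=cam(c); save(im,c+"0.png"); P=cloud(d,K,W); np.savez(c+"0.npz",im=im,d=d,K=K,W=W)
    for l in ("brass_sample_centre","grey_sample_a_centre","seat","post_top","carousel","index_pin"):
        for r in robot.recognise(c,l)[:3]:
            u,v=r["uv"]; print(c,l,np.round([u,v,r["confidence"]],2),P[int(v),int(u)].round(3))
    print(W[:3,3],K[0,0])
E
```

```text
{'t': np.float64(0.0), 'q': array([-1.423,  0.131,  1.489, -0.   ,  1.523, -0.085]), 'dq': array([ 0.   , -0.   ,  0.001,  0.   ,  0.   , -0.001]), 'joint_torque': array([-1.0000e-03, -5.5986e+01, -4.9175e+01,  7.7000e-02,  3.6000e-02,
       -0.0000e+00]), 'tool_pos': array([ 0.138, -0.583,  0.229]), 'orientation': array([-3.118, -0.365,  0.   ]), 'force': array([ 0.044, -0.873,  1.08 ]), 'wrist_torque': array([-0.062,  0.02 ,  0.054]), 'gripper_force': np.float64(0.0), 'opening': np.float64(0.093)} 0.011
top brass_sample_centre [415.8  223.8    0.91] [ 0.597 -0.226  0.029]
top seat [226.6  255.8    0.91] [0.538 0.106 0.06 ]
top post_top [222.2  258.3    0.91] [0.533 0.113 0.057]
top carousel [227.5  258.9    0.57] [0.533 0.105 0.058]
top carousel [228.1  258.6    0.55] [0.533 0.103 0.056]
[ 0.53237996 -0.03770894  0.94571955] 514.2200156828478
scene brass_sample_centre [382.5  312.8    0.83] [ 0.589 -0.237  0.029]
scene brass_sample_centre [255.4  219.4    0.32] [0.528 0.09  0.047]
scene grey_sample_a_centre [314.1 331.1   0.8] [ 0.476 -0.208  0.026]
scene seat [256.5  217.     0.79] [0.531 0.092 0.049]
scene post_top [254.9  217.8    0.85] [0.527 0.092 0.051]
scene carousel [255.2  218.5    0.55] [0.527 0.087 0.051]
scene index_pin [293.5  171.1    0.61] [0.646 0.136 0.098]
[ 0.20689522 -0.63525903  0.58450905] 474.334736262118
```

View pics/top0.png

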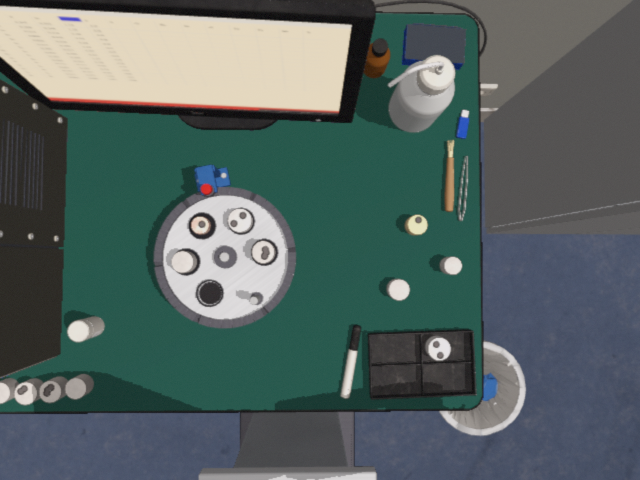

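View pics/scene0.png

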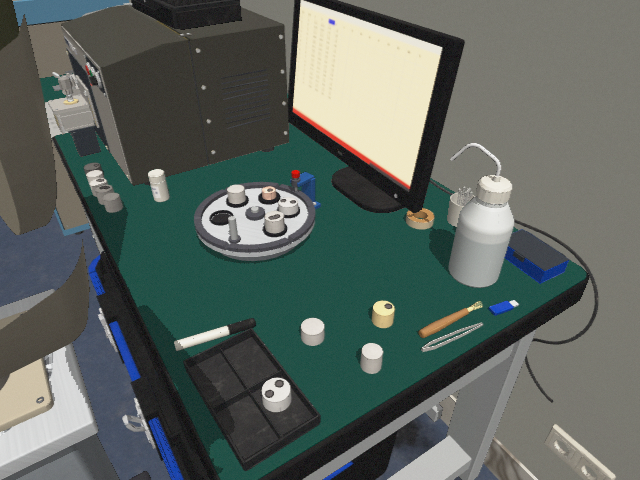

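The top view shows the brass disc at (416,225), greys at (398,290) and (451,266), the empty seat at (210,293), and the post at about (252,297) leaning outward. The bracket with its red knob is at (207,185). In the scene view the brass is at (383,313), the post at (233,225), and the seat at (222,217). The networks' seat and post hits fall on the carousel as a whole, so I'll measure those two directly.

```bash
cat > m.py <<'E'
from h import *
from scipy.optimize import least_squares
def circ(p):
    f=lambda q:np.hypot(p[:,0]-q[0],p[:,1]-q[1])-q[2]
    return least_squares(f,[*p.mean(0)[:2],.02],loss="soft_l1",f_scale=.002).x
for c in ("top","scene"):
    z=np.load(c+"0.npz"); im,d,K,W=[z[k] for k in("im","d","K","W")]; P=cloud(d,K,W)
    h=cv2.cvtColor(im,cv2.COLOR_RGB2HSV).astype(int)
    X,Y,Z=P[...,0],P[...,1],P[...,2]; ok=d>0
    print(c,"bench z",np.median(Z[ok&(abs(X-.5)<.05)&(abs(Y+.1)<.04)]))
    def top(x,y,r,zl,zh,name):
        m=ok&(np.hypot(X-x,Y-y)<r)&(Z>zl)&(Z<zh); p=P[m]
        zt=np.percentile(p[:,2],90) if len(p) else 0; q=p[abs(p[:,2]-np.median(p[p[:,2]>zt-.006][:,2]))<.004]
        (cx,cy),rr=cv2.minEnclosingCircle(q[:,:2].astype(np.float32))
        print(name,len(q),"mean",q.mean(0).round(4),"encl",round(cx,4),round(cy,4),round(rr,4))
    top(.595,-.23,.035,.015,.05,"brass")
    # rim: grey-dark ring, points at z~.05, radius 108-122
    a=np.array([.533,.105])
    for _ in range(10):
        r=np.hypot(X-a[0],Y-a[1]); m=ok&(r>.10)&(r<.13)&(Z>.044)&(Z<.056)&(h[...,2]<140)
        a=least_squares(lambda q:np.hypot(X[m]-q[0],Y[m]-q[1])-.115,a,loss="soft_l1",f_scale=.003).x
    print("axis",a.round(4),m.sum(), np.median(Z[m]))
    r=np.hypot(X-a[0],Y-a[1]); th=np.degrees(np.arctan2(Y-a[1],X-a[0]))
    m=ok&(r<.1)&(Z>.068)&(Z<.12)
    n,lab,st,ce=cv2.connectedComponentsWithStats(m.astype(np.uint8))
    for i in range(1,n):
        if st[i,4]>8:
            q=P[lab==i]; mm=q.mean(0); print("tall",st[i,4],ce[i].round(1),mm.round(4),"zmax",q[:,2].max().round(3),"r",np.hypot(*(mm[:2]-a)).round(4),"th",np.degrees(np.arctan2(mm[1]-a[1],mm[0]-a[0])).round(1))
    m=ok&(r<.1)&(h[...,2]<60)
    n,lab,st,ce=cv2.connectedComponentsWithStats(m.astype(np.uint8))
    for i in range(1,n):
        if st[i,4]>60:
            q=P[lab==i]; u=ce[i]; mm=atz(*u,.044,K,W); print("dark",st[i],u.round(1),mm.round(4),np.median(q[:,2]).round(4),"r",np.hypot(*(mm[:2]-a)).round(4),"th",np.degrees(np.arctan2(mm[1]-a[1],mm[0]-a[0])).round(1))
E
python3 m.py
```

```text
top bench z 0.0008151151240015642
brass 300 mean [ 0.5951 -0.2297  0.0294] encl 0.5948 -0.2298 0.0181
axis [0.5357 0.1093] 3362 0.0495827001022231
tall 394 [263.  251.5] [0.5445 0.0419 0.0749] zmax 0.08 r 0.068 th -82.6
tall 387 [182.5 261.5] [0.5273 0.1763 0.0741] zmax 0.078 r 0.0675 th 97.2
tall 69 [254.1 299.7] [0.4649 0.0541 0.0914] zmax 0.097 r 0.0897 th -142.1
dark [189 214  26  24 174] [204.  226.4] [0.5883 0.1476 0.044 ] 0.0479 r 0.0651 th 36.1
dark [200 283  22  20 324] [210.1 292.7] [0.4732 0.1353 0.044 ] 0.0425 r 0.0677 th 157.4
scene bench z 0.0016019845497548535
brass 294 mean [ 0.5941 -0.2328  0.0302] encl 0.5947 -0.2315 0.0184
axis [0.5355 0.1055] 1844 0.05010412725215324
tall 167 [235.4 189.6] [0.527  0.1726 0.074 ] zmax 0.077 r 0.0677 th 97.3
tall 9 [280.4 202.9] [0.584  0.0839 0.0686] zmax 0.069 r 0.0531 th -24.1
tall 232 [273.8 217.5] [0.5433 0.0372 0.0749] zmax 0.078 r 0.0688 th -83.5
tall 114 [232.  223.4] [0.4639 0.0509 0.0837] zmax 0.095 r 0.0901 th -142.7
dark [259 192  21  12 108] [268.9 199.5] [0.5881 0.1434 0.044 ] 0.048 r 0.0648 th 35.8
dark [227 196  21  11  75] [238.  203.2] [0.5265 0.1665 0.044 ] 0.048 r 0.0616 th 98.4
dark [210 210  23  15 210] [220.3 217.5] [0.4733 0.1374 0.044 ] 0.0441 r 0.0699 th 152.9
dark [263 225  24  12  88] [275.4 232.5] [0.5414 0.0311 0.044 ] 0.0479 r 0.0747 th -85.5
dark [216 243  86  20 166] [259.  256.8] [ 0.4804 -0.018   0.044 ] 0.0016 r 0.1352 th -114.1
```

Request:
move_arm:
  deltas: [0.526, -0.237, 0.02, 0, 0, 0.234, 0.65, 0.526, -0.237, 0.02, 0, 0, 0.234, 0.65, 0.526, -0.237, 0.02, 0, 0, 0.234, 0.65, 0.526, -0.237, 0.02, 0, 0, 0.234, 0.65, 0.526, -0.237, 0.02, 0, 0, 0.234, 0.65, 0.526, -0.237, 0.02, 0, 0, 0.234, 0.65, 0.526, -0.237, 0.02, 0, 0, 0.234, 0.65, 0.526, -0.237, 0.02, 0, 0, 0.234, 0.65, 0.526, -0.237, 0.02, 0, 0, 0.234, 0.65, 0.526, -0.237, 0.02, 0, 0, 0.234, 0.65, 0.526, -0.237, 0.02, 0, 0, 0.234, 0.65, 0.526, -0.237, 0.02, 0, 0, 0.234, 0.65]

```text
t: 2.2
tool_pos: [0.5946, -0.2331, 0.2097]
orientation: [3.141, -0.004, -0.001]
force: [0.2, 0.5, 0.4]
opening: 0.0609
gripper_force: 0.0
```

```bash
cat > w.py <<'E'
from h import *
import sys
s=robot.read_state(); print(s["t"],np.round(s["tool_pos"],4),np.round(s["orientation"],4),np.round(s["force"],2),np.round(s["opening"],4))
im,d,K,W=cam("wrist"); n=sys.argv[1]; save(im,n+".png"); np.savez(n+".npz",im=im,d=d,K=K,W=W)
P=cloud(d,K,W); print("cam",W[:3,3].round(3))
h=cv2.cvtColor(im,cv2.COLOR_RGB2HSV); m=(P[...,2]>.02)&(P[...,2]<.04)&(d>0)&(np.hypot(P[...,0]-.595,P[...,1]+.231)<.03)
q=P[m]
if len(q)>50:
    q=q[abs(q[:,2]-np.median(q[:,2]))<.003]
    print("brass",len(q),q.mean(0).round(4),cv2.minEnclosingCircle(q[:,:2].astype(np.float32)))
E
python3 w.py w1
```

```text
2.2 [ 0.5946 -0.2331  0.2097] [ 3.1412e+00 -3.9000e-03 -7.0000e-04] [0.17 0.48 0.43] 0.0609
cam [ 0.67  -0.233  0.365]
brass 1141 [ 0.5969 -0.2305  0.03  ] ((0.5964733362197876, -0.23050963878631592), 0.01794862188398838)
```

Request:
move_arm:
  deltas: [0.002, -0.0026, 0.06, 0, 0.0, 0, 0.65, 0.002, -0.0026, 0.12, 0, 0, 0, 0.65, 0.002, -0.0026, 0.17, 0, 0, 0, 0.65, 0.002, -0.0026, 0.1885, 0, 0, 0, 0.65, 0.002, -0.0026, 0.1885, 0, 0, 0, 0.65, 0.002, -0.0026, 0.1885, 0, 0, 0, 0.3, 0.002, -0.0026, 0.1885, 0, 0, 0, 0.3, 0.002, -0.0026, 0.1885, 0, 0, 0, 0.3, 0.002, -0.0026, 0.1885, 0, 0, 0, 0.3]
  squeeze: 25

```text
t: 3.38
tool_pos: [0.5988, -0.23, 0.023]
orientation: [3.14, -0.002, 0.004]
force: [-1.4, -0.7, 6.1]
opening: 0.0352
gripper_force: 25.0
```

Request:
move_arm:
  deltas: [0, 0, -0.06, 0, 0, 0, 0.3, 0, 0, -0.12, 0, 0, 0, 0.3, -0.02, -0.04, -0.18, 0, 0, 0, 0.3, -0.199, -0.364, -0.187, 0, 0, 0, 0.3, -0.199, -0.364, -0.187, 0, 0, 0, 0.3, -0.199, -0.364, -0.187, 0, 0, 0, 0.3, -0.199, -0.364, -0.187, 0, 0, 0, 0.3, -0.199, -0.364, -0.187, 0, 0, 0, 0.3, -0.199, -0.364, -0.187, 0, 0, 0, 0.3, -0.199, -0.364, -0.187, 0, 0, 0, 0.3, -0.199, -0.364, -0.187, 0, 0, 0, 0.3, -0.199, -0.364, -0.187, 0, 0, 0, 0.3]

```text
t: 4.88
tool_pos: [0.3995, 0.1339, 0.2079]
orientation: [3.141, -0.004, -0.0]
force: [0.8, 0.4, -3.4]
opening: 0.035
gripper_force: 25.0
```

```bash
python3 w.py w2; python3 - <<'E'
from h import *
z=np.load("w2.npz"); im,d,K,W=[z[k] for k in("im","d","K","W")]; P=cloud(d,K,W)
v=im.max(-1); X,Y,Z=np.moveaxis(P,-1,0)
m=(d>0)&(v<70)&(np.hypot(X-.4728,Y-.134)<.035)&(Z>.035)&(Z<.055)
n,lab,st,ce=cv2.connectedComponentsWithStats(m.astype(np.uint8)); i=1+st[1:,4].argmax(); p=P[lab==i]
print("seat",st[i],ce[i],p.mean(0).round(4),np.median(p[:,2]))
for lo,hi in((.039,.0445),(.0462,.051)):
    q=p[(p[:,2]>lo)&(p[:,2]<hi)]
    if len(q)>20: print(lo,len(q),q.mean(0).round(4),cv2.minEnclosingCircle(q[:,:2].astype(np.float32)))
a=(d>0)&(Z>.085)&(Z<.1)&(np.hypot(X-.4645,Y-.053)<.02)
if a.sum(): print("post",a.sum(),P[a].mean(0).round(4))
# held sample
a=(d>0)&(Z>.1)&(np.hypot(X-.4,Y-.134)<.04); print(a.sum())
E
```

```text
4.875 [0.3995 0.1339 0.2079] [ 3.1412e+00 -4.3000e-03 -5.0000e-04] [ 0.83  0.4  -3.39] 0.035
cam [0.475 0.134 0.363]
seat [ 293  113   46   46 1655] [315.52265861 135.39879154] [0.4748 0.1354 0.0426] 0.042547733819339684
0.039 1651 [0.4748 0.1354 0.0425] ((0.47438445687294006, 0.13543452322483063), 0.01887468993663788)
post 350 [0.4655 0.0559 0.0929]
47714
```

View pics/w2.png

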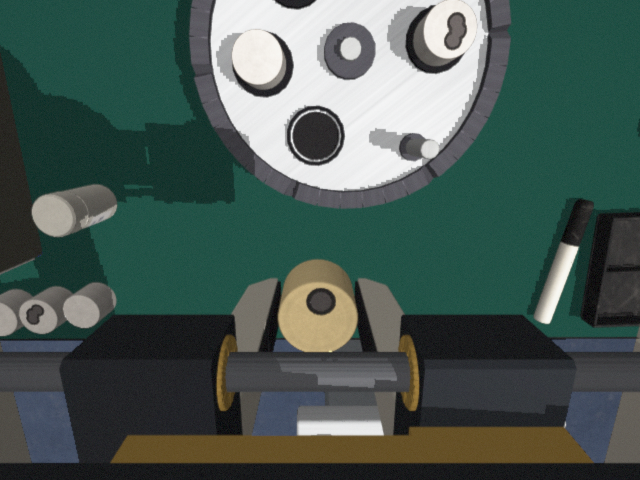

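The wrist view shows the empty seat at (315,135), the post top at (430,148), and the brass held between the fingers with its top at (318,310). Next I'll measure where the held sample sits relative to the TCP.

```bash
python3 - <<'E'
from h import *
z=np.load("w2.npz"); im,d,K,W=[z[k] for k in("im","d","K","W")]; P=cloud(d,K,W)
h=cv2.cvtColor(im,cv2.COLOR_RGB2HSV); X,Y,Z=np.moveaxis(P,-1,0)
v,u=np.mgrid[:480,:640]
m=(u>270)&(u<365)&(v>255)&(v<360)&(d>0)&(h[...,1]>40)&(abs(Y-.134)<.019)&(abs(X-.4)<.03)
p=P[m]; print(m.sum(),np.percentile(p[:,2],[2,25,50,75,98]).round(4))
zt=np.percentile(p[:,2],95); q=p[p[:,2]>zt-.004]
print(zt,q.mean(0).round(4),np.percentile(q,[1,99],axis=0).round(4),cv2.minEnclosingCircle(q[:,:2].astype(np.float32)))
A=np.c_[q[:,:2],np.ones(len(q))]; print("plane",np.linalg.lstsq(A,q[:,2],rcond=None)[0].round(3))
E
```

```text
5981 [0.1886 0.2129 0.2147 0.2152 0.2301]
0.21833349559602155 [0.3974 0.1345 0.2162] [[0.3819 0.1163 0.2144]
 [0.4139 0.1519 0.2351]] ((0.40051624178886414, 0.13411091268062592), 0.02037508599460125)
plane [0.057 0.03  0.189]
```

Request:
move_arm:
  deltas: [0.06, -0.001, 0, 0, 0, 0, 0.3, 0.077, -0.0013, 0.0, 0, 0, 0, 0.3, 0.077, -0.0013, 0.05, 0, 0, 0, 0.3, 0.077, -0.0013, 0.1, 0, 0, 0, 0.3, 0.077, -0.0013, 0.12, 0, 0, 0, 0.3, 0.077, -0.0013, 0.13, 0, 0, 0, 0.3, 0.077, -0.0013, 0.13, 0, 0, 0, 0.3, 0.077, -0.0013, 0.13, 0, 0, 0, 0.3]

```text
t: 5.92
tool_pos: [0.4772, 0.1361, 0.0796]
orientation: [-3.141, 0.003, -0.004]
force: [0.3, -1.1, -2.9]
opening: 0.0354
gripper_force: 25.0
```

```bash
python3 w.py w3
```

```text
5.925 [0.4772 0.1361 0.0796] [-3.1412e+00  2.8000e-03 -3.5000e-03] [ 0.33 -1.08 -2.86] 0.0354
cam [0.553 0.136 0.235]
```

View pics/w3.png

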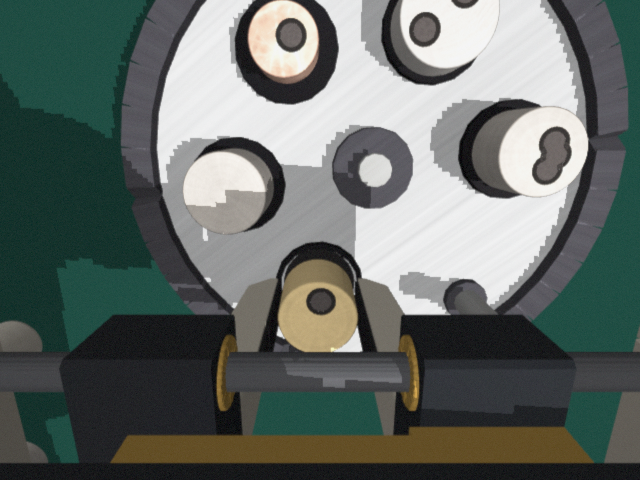

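The brass hovers centred left-right over the seat ring, whose white rim shows evenly on both sides around column 318. I'll lower it gently.

Request:
move_arm:
  deltas: [-0.0005, 0.0005, 0.004, 0, 0, 0, 0.3, -0.0005, 0.0005, 0.008, 0, 0, 0, 0.3, -0.0005, 0.0005, 0.011, 0, 0, 0, 0.3, -0.0005, 0.0005, 0.013, 0, 0, 0, 0.3, -0.0005, 0.0005, 0.013, 0, 0, 0, 0.3]

```text
t: 6.6
tool_pos: [0.4755, 0.1357, 0.0651]
orientation: [3.142, -0.002, -0.0]
force: [0.5, 0.0, -3.7]
opening: 0.0358
gripper_force: 25.0
```

Request:
move_arm:
  deltas: [0, 0, 0.0008, 0, 0, 0, 0.3, 0, 0, 0.0015, 0, 0, 0, 0.3, 0, 0, 0.0015, 0, 0, 0, 0.3]

```text
t: 6.98
tool_pos: [0.4757, 0.1358, 0.0649]
orientation: [-3.142, 0.002, -0.0]
force: [-8.0, 0.0, 11.1]
opening: 0.0356
gripper_force: 25.0
```

Request:
move_arm:
  deltas: [-0.0008, 0, -0.001, 0, 0, 0, 0.3, -0.001, 0, -0.001, 0, 0, 0, 0.3, -0.001, 0, -0.001, 0, 0, 0, 0.3]

```text
t: 7.35
tool_pos: [0.475, 0.1358, 0.065]
orientation: [-3.141, 0.002, -0.001]
force: [0.4, 0.4, 2.0]
opening: 0.0355
gripper_force: 25.0
```

Request:
move_arm:
  deltas: [0, 0, 0, 0, 0, 0, 0.5, 0, 0, 0, 0, 0, 0, 0.5, 0, 0, 0, 0, 0, 0, 0.5, 0, 0, -0.01, 0, 0, 0, 0.5, 0, 0, -0.05, 0, 0, 0, 0.5, 0, 0, -0.11, 0, 0, 0, 0.5, -0.04, 0, -0.14, 0, 0, 0, 0, -0.08, 0, -0.14, 0, 0, 0, 0, -0.08, 0, -0.14, 0, 0, 0, 0, -0.08, 0, -0.14, 0, 0, 0, 0]

```text
t: 8.6
tool_pos: [0.3951, 0.1358, 0.2053]
orientation: [-3.141, 0.002, -0.003]
force: [0.4, 0.3, 0.7]
opening: 0.0114
gripper_force: 0.0
```

```bash
python3 w.py w4; cat > c.py <<'E'
from h import *
import sys
from scipy.optimize import least_squares
z=np.load(sys.argv[1]+".npz"); im,d,K,W=[z[k] for k in("im","d","K","W")]; P=cloud(d,K,W); X,Y,Z=np.moveaxis(P,-1,0)
sat=cv2.cvtColor(im,cv2.COLOR_RGB2HSV)[...,1]
a=np.array([.536,.109])
m=(d>0)&(Z>.066)&(Z<.082)&(np.hypot(X-a[0],Y-a[1])<.1)
for nm,mm in(("tops",m),("post",(d>0)&(Z>.088)&(Z<.1)&(np.hypot(X-a[0],Y-a[1])<.1))):
    n,lab,st,ce=cv2.connectedComponentsWithStats(mm.astype(np.uint8))
    for i in range(1,n):
        if st[i,4]>80:
            p=P[lab==i]; q=p[abs(p[:,2]-np.median(p[:,2]))<.003]; e=cv2.minEnclosingCircle(q[:,:2].astype(np.float32))
            c=np.array(e[0]); print(nm,ce[i].round(0),q.mean(0).round(4),c.round(4),round(e[1],4),"r",np.hypot(*(c-a)).round(4),"th",np.degrees(np.arctan2(*(c-a)[::-1])).round(1))
E
python3 c.py w4
```

```text
8.6 [0.3951 0.1358 0.2053] [-3.1413e+00  1.6000e-03 -2.6000e-03] [0.41 0.25 0.71] 0.0114
cam [0.471 0.136 0.36 ]
tops [453.  25.] [0.5439 0.0423 0.0753] [0.5452 0.0417] 0.0193 r 0.068 th -82.2
tops [260.  50.] [0.5285 0.1763 0.0744] [0.5287 0.1766] 0.0186 r 0.068 th 96.2
tops [318. 132.] [0.4729 0.1358 0.0719] [0.4726 0.1359] 0.0178 r 0.0689 th 157.0
tops [419. 142.] [0.4659 0.0604 0.0744] [0.4655 0.0578] 0.0063 r 0.0871 th -144.0
post [433. 143.] [0.4654 0.0554 0.0936] [0.4642 0.0549] 0.0065 r 0.0899 th -143.0
```

View pics/w4.png

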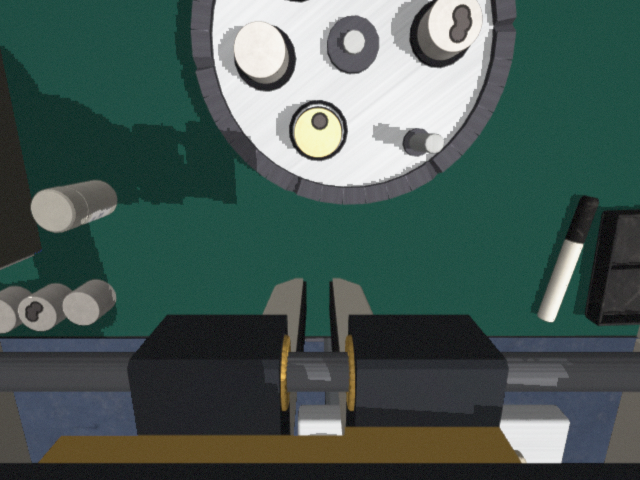

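Brass is seated: top at 71.9 mm, centred at (318,132), upright and released. The post top shows at (433,143). Next I move the closed fingers behind the post with their tips above the samples.

Request:
move_arm:
  deltas: [0.04, 0.055, 0, 0, 0, -0.17, 0, 0.0815, 0.113, 0, 0, 0, -0.349, 0, 0.0815, 0.113, 0, 0, 0, -0.349, 0, 0.0815, 0.113, 0, 0, 0, -0.349, 0, 0.0815, 0.113, 0.05, 0, 0, -0.349, 0, 0.0815, 0.113, 0.095, 0, 0, -0.349, 0, 0.0815, 0.113, 0.11, 0, 0, -0.349, 0, 0.0815, 0.113, 0.11, 0, 0, -0.349, 0, 0.0815, 0.113, 0.11, 0, 0, -0.349, 0]

```text
t: 9.78
tool_pos: [0.4774, 0.0229, 0.0967]
orientation: [3.094, 0.544, 0.005]
force: [0.3, -0.8, 0.4]
opening: 0.0007
gripper_force: 0.0
```

```bash
python3 w.py w5; python3 - <<'E'
from h import *
z=np.load("w5.npz"); im,d,K,W=[z[k] for k in("im","d","K","W")]; P=cloud(d,K,W); X,Y,Z=np.moveaxis(P,-1,0)
print(np.degrees(np.arctan2(-np.cos(.349),np.sin(.349))))
E
```

```text
9.775 [0.4774 0.0229 0.0967] [3.0936 0.5437 0.0045] [ 0.35 -0.78  0.41] 0.0007
cam [0.548 0.049 0.252]
-70.00377294993427
```

View pics/w5.png

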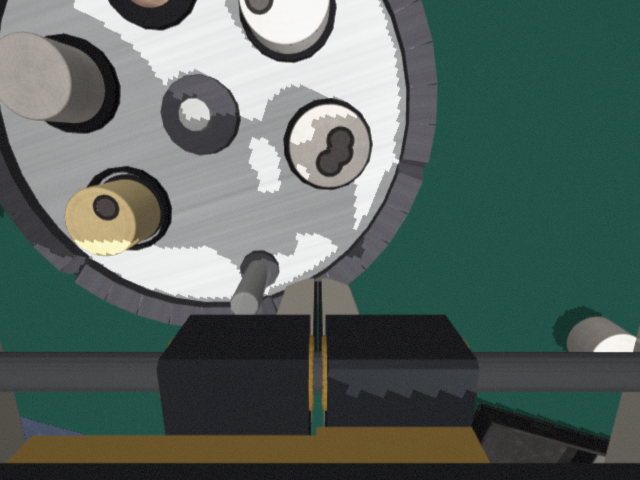

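The post top is at (245,298), just left of the closed fingers, so they're behind it and lined up. Now I approach it.

Request:
move_arm:
  deltas: [-0.001, -0.002, 0.0025, 0, 0, 0, 0, -0.002, -0.004, 0.0025, 0, 0, 0, 0, -0.003, -0.006, 0.0025, 0, 0, 0, 0, -0.003, -0.008, 0.0025, 0, 0, 0, 0, -0.003, -0.009, 0.0025, 0, 0, 0, 0, -0.003, -0.009, 0.0025, 0, 0, 0, 0]
  squeeze: 20

```text
t: 10.58
tool_pos: [0.47, 0.0302, 0.0922]
orientation: [-3.094, -0.544, -0.0]
force: [-0.9, -0.2, -0.3]
opening: 0.0006
gripper_force: 0.0
```

Request:
move_arm:
  deltas: [0, -0.001, 0, 0, 0, 0, 0, 0, -0.002, 0, 0, 0, 0, 0, 0, -0.003, 0, 0, 0, 0, 0, 0, -0.004, 0, 0, 0, 0, 0, 0, -0.005, 0, 0, 0, 0, 0]

```text
t: 11.2
tool_pos: [0.4685, 0.0339, 0.0922]
orientation: [3.093, 0.543, 0.0]
force: [0.6, -6.8, -0.6]
opening: 0.0008
gripper_force: 3.3
```

Request:
move_arm:
  deltas: [0, -0.0006, 0, 0, 0, 0, 0, 0, -0.0012, 0, 0, 0, 0, 0]

```text
t: 11.45
tool_pos: [0.4678, 0.0348, 0.0921]
orientation: [3.092, 0.543, -0.001]
force: [0.1, -7.9, -0.7]
opening: 0.0006
gripper_force: 3.7
```

Request:
move_arm:
  deltas: [0, -0.0007, 0, 0, 0, 0, 0, 0, -0.0014, 0, 0, 0, 0, 0, 0, -0.0014, 0, 0, 0, 0, 0]

```text
t: 11.82
tool_pos: [0.4669, 0.036, 0.0921]
orientation: [3.092, 0.543, -0.002]
force: [-2.3, -6.9, 1.7]
opening: 0.0006
gripper_force: 3.1
```

```bash
cat > t.py <<'E'
from h import *
im,d,K,W=cam("top"); P=cloud(d,K,W); X,Y,Z=np.moveaxis(P,-1,0); a=np.array([.5357,.1093])
m=(d>0)&(Z>.069)&(Z<.08)&(np.hypot(X-a[0],Y-a[1])<.095)
n,lab,st,ce=cv2.connectedComponentsWithStats(m.astype(np.uint8))
for i in range(1,n):
    if st[i,4]>100:
        q=P[lab==i].mean(0); print(st[i,4],q.round(4),np.hypot(*(q[:2]-a)).round(4),np.degrees(np.arctan2(q[1]-a[1],q[0]-a[0])).round(1))
# rotation vs start picture: unwrap disc about the axis at z=.05
def pol(im,z=.05):
    R=np.eye(4); th=np.radians(np.arange(0,360,.25)); out=[]
    C=np.linalg.inv(W)
    for r in np.arange(.105,.121,.002):
        p=np.c_[a[0]+r*np.cos(th),a[1]+r*np.sin(th),np.full_like(th,z),np.ones_like(th)]@C.T
        uv=p[:,:3]@K.T; uv=(uv[:,:2]/uv[:,2:]).astype(np.float32)
        out.append(cv2.remap(cv2.cvtColor(im,cv2.COLOR_RGB2GRAY),uv[:,0],uv[:,1],cv2.INTER_LINEAR).ravel())
    return np.float32(out)
A=pol(np.load("top0.npz")["im"]);B=pol(im)
np.save("A.npy",A)
E
python3 t.py
```

```text
388 [0.542  0.0417 0.0751] 0.0679 -84.7
382 [0.5298 0.1767 0.0743] 0.0677 95.0
```

Request:
move_arm:
  deltas: [0, -0.001, 0, 0, 0, 0, 0, 0, -0.002, 0, 0, 0, 0, 0, 0, -0.003, 0, 0, 0, 0, 0, 0, -0.004, 0, 0, 0, 0, 0, 0, -0.005, 0, 0, 0, 0, 0, 0, -0.006, 0, 0, 0, 0, 0]

```text
t: 12.62
tool_pos: [0.4653, 0.0431, 0.0921]
orientation: [-3.094, -0.544, 0.0]
force: [-1.7, -3.3, 0.6]
opening: 0.0006
gripper_force: 1.4
```

```bash
python3 - <<'E'
from h import *
a=np.array([.5357,.1093]); ang=lambda p:np.degrees(np.arctan2(p[1]-a[1],p[0]-a[0])).round(1)
z=np.load("w3.npz"); K,W=z["K"],z["W"]
for uv in((145,195),(600,145)):
    p=atz(*uv,.05,K,W); print("notch?",p.round(3),np.hypot(*(p[:2]-a)).round(3),ang(p))
z=np.load("top0.npz"); im,d,K,W=[z[k] for k in("im","d","K","W")]
h=cv2.cvtColor(im,cv2.COLOR_RGB2HSV); m=((h[...,0]<8)|(h[...,0]>172))&(h[...,1]>150)
m[:150]=0;m[230:]=0
v,u=np.nonzero(m); p=atz(u.mean(),v.mean(),.1,K,W); print("knob",u.mean(),v.mean(),p.round(3),ang(p),np.hypot(*(p[:2]-a)))
C=np.linalg.inv(W); th=np.radians(np.arange(0,360,1.)); g=cv2.cvtColor(im,cv2.COLOR_RGB2GRAY); acc=0
for r in np.arange(.108,.122,.002):
    q=np.c_[a[0]+r*np.cos(th),a[1]+r*np.sin(th),0*th+.05,0*th+1]@C.T; uv=q[:,:3]@K.T; uv=np.float32(uv[:,:2]/uv[:,2:])
    acc=acc+cv2.remap(g,uv[:,0],uv[:,1],1).ravel()
acc=acc/7; o=acc-np.convolve(np.r_[acc[-7:],acc,acc[:7]],np.ones(15)/15,"valid")
print([(i,int(o[i])) for i in np.argsort(o)[:14]])
E
python3 t.py
```

```text
notch? [0.524 0.222 0.05 ] 0.113 95.7
notch? [0.548 0.    0.05 ] 0.11 -83.5
knob 206.04255319148936 188.7872340425532 [0.647 0.134 0.1  ] 12.4 0.11368724794394751
[(np.int64(336), -19), (np.int64(158), -18), (np.int64(218), -17), (np.int64(337), -17), (np.int64(37), -16), (np.int64(217), -16), (np.int64(157), -16), (np.int64(98), -16), (np.int64(38), -15), (np.int64(276), -14), (np.int64(36), -13), (np.int64(97), -13), (np.int64(278), -12), (np.int64(277), -12)]
386 [0.5354 0.177  0.0742] 0.0677 90.2
388 [0.5362 0.0413 0.0752] 0.068 -89.6
```

Notches line up with the seats: 37° at the start, pin at about 12°. That makes about 25° in total, with 7° done so far.

Request:
move_arm:
  deltas: [0, -0.0015, 0, 0, 0, 0, 0, 0, -0.003, 0, 0, 0, 0, 0, 0, -0.0045, 0, 0, 0, 0, 0, 0, -0.006, 0, 0, 0, 0, 0, 0, -0.0075, 0, 0, 0, 0, 0, 0, -0.009, 0, 0, 0, 0, 0, 0, -0.0105, 0, 0, 0, 0, 0, 0, -0.012, 0, 0, 0, 0, 0, 0, -0.013, 0, 0, 0, 0, 0]

```text
t: 13.8
tool_pos: [0.461, 0.0554, 0.0922]
orientation: [-3.094, -0.544, -0.0]
force: [-1.2, -2.6, -0.6]
opening: 0.0007
gripper_force: 1.1
```

```bash
python3 t.py
```

```text
386 [0.5453 0.1764 0.0741] 0.0678 81.8
392 [0.5263 0.0421 0.0751] 0.0678 -97.9
115 [0.491  0.1518 0.0718] 0.0617 136.4
```

Request:
move_arm:
  deltas: [0, -0.0008, 0, 0, 0, 0, 0, 0, -0.0016, 0, 0, 0, 0, 0, 0, -0.0024, 0, 0, 0, 0, 0, 0, -0.0032, 0, 0, 0, 0, 0]

```text
t: 14.35
tool_pos: [0.4599, 0.0582, 0.0922]
orientation: [3.094, 0.544, 0.0]
force: [0.1, -2.0, 1.0]
opening: 0.0003
gripper_force: 0.9
```

Request:
move_arm:
  deltas: [0, -0.0008, 0, 0, 0, 0, 0, 0, -0.0016, 0, 0, 0, 0, 0, 0, -0.0024, 0, 0, 0, 0, 0, 0, -0.003, 0, 0, 0, 0, 0]

```text
t: 14.85
tool_pos: [0.4588, 0.061, 0.0921]
orientation: [-3.094, -0.544, 0.0]
force: [-0.6, -1.4, 1.1]
opening: 0.0007
gripper_force: 0.8
```

Request:
move_arm:
  deltas: [0, -0.0008, 0, 0, 0, 0, 0, 0, -0.0016, 0, 0, 0, 0, 0, 0, -0.0024, 0, 0, 0, 0, 0, 0, -0.003, 0, 0, 0, 0, 0]

```text
t: 15.35
tool_pos: [0.4578, 0.0639, 0.0921]
orientation: [-3.094, -0.544, -0.0]
force: [-0.7, -1.7, -0.9]
opening: 0.0003
gripper_force: 0.7
```

```bash
python3 t.py
```

```text
383 [0.5522 0.1749 0.0743] 0.0677 75.9
393 [0.5195 0.0434 0.0753] 0.0678 -103.8
237 [0.4902 0.1575 0.0718] 0.0663 133.4
```

Request:
move_arm:
  deltas: [0, -0.0007, 0, 0, 0, 0, 0, 0, -0.0014, 0, 0, 0, 0, 0, 0, -0.002, 0, 0, 0, 0, 0]

```text
t: 15.78
tool_pos: [0.4571, 0.0658, 0.0921]
orientation: [-3.094, -0.544, -0.0]
force: [-0.2, -0.0, 1.0]
opening: 0.0004
gripper_force: 0.0
```

```bash
python3 t.py
```

```text
383 [0.5539 0.1744 0.0742] 0.0676 74.4
393 [0.5178 0.044  0.0751] 0.0677 -105.3
273 [0.4902 0.1585 0.0719] 0.067 132.8
```

Request:
move_arm:
  deltas: [0, 0, 0, 0, 0, 0, 0, 0, 0, 0, 0, 0, 0, 0]

```text
t: 16.08
tool_pos: [0.4571, 0.0657, 0.0922]
orientation: [-3.094, -0.544, -0.0]
force: [-0.4, 0.3, 0.4]
opening: 0.0004
gripper_force: 0.0
```

```bash
python3 t.py
```

```text
383 [0.5556 0.174  0.0742] 0.0677 72.9
385 [0.516  0.0442 0.0752] 0.068 -106.8
285 [0.4909 0.1602 0.0719] 0.0678 131.3
```

The table turned on by itself from 22.8° to 24.3° and the contact force went to zero, so it snapped in. I'll confirm the stop gently.

Request:
move_arm:
  deltas: [0, -0.0007, 0, 0, 0, 0, 0, 0, -0.0014, 0, 0, 0, 0, 0, 0, -0.002, 0, 0, 0, 0, 0, 0, -0.002, 0, 0, 0, 0, 0]

```text
t: 16.62
tool_pos: [0.4564, 0.0676, 0.0921]
orientation: [-3.094, -0.544, 0.0]
force: [0.1, 0.8, -0.3]
opening: 0.0008
gripper_force: 0.0
```

Request:
move_arm:
  deltas: [0, -0.0005, 0, 0, 0, 0, 0, 0, -0.001, 0, 0, 0, 0, 0, 0, -0.001, 0, 0, 0, 0, 0]

```text
t: 17.0
tool_pos: [0.4561, 0.0684, 0.0922]
orientation: [3.094, 0.544, 0.0]
force: [-0.2, -1.3, 0.1]
opening: 0.0004
gripper_force: 0.4
```

Request:
move_arm:
  deltas: [0, -0.0004, 0, 0, 0, 0, 0, 0, -0.0006, 0, 0, 0, 0, 0, 0, -0.0006, 0, 0, 0, 0, 0]

```text
t: 17.38
tool_pos: [0.456, 0.0687, 0.0922]
orientation: [3.094, 0.543, 0.0]
force: [2.1, -4.6, -1.3]
opening: 0.0005
gripper_force: 2.2
```

Request:
move_arm:
  deltas: [0, -0.0003, 0, 0, 0, 0, 0, 0, -0.0005, 0, 0, 0, 0, 0, 0, -0.0005, 0, 0, 0, 0, 0]

```text
t: 17.75
tool_pos: [0.456, 0.0689, 0.0922]
orientation: [3.093, 0.543, 0.0]
force: [2.1, -6.8, -0.9]
opening: 0.0006
gripper_force: 3.3
```

Request:
move_arm:
  deltas: [0, -0.0004, 0, 0, 0, 0, 0, 0, -0.0004, 0, 0, 0, 0, 0]

```text
t: 18.0
tool_pos: [0.4559, 0.069, 0.0922]
orientation: [3.093, 0.543, 0.001]
force: [2.5, -6.8, -1.1]
opening: 0.0001
gripper_force: 4.0
```

The resistance has risen to about 7 N with almost no travel, so the table is blocked. Backing away and up.

Request:
move_arm:
  deltas: [0, 0.003, 0, 0, 0, 0, 0, 0, 0.01, 0, 0, 0, 0, 0, 0, 0.02, -0.005, 0, 0, 0, 0, 0, 0.025, -0.05, 0, 0, 0, 0, 0, 0.025, -0.1, 0, 0, 0, 0, -0.06, 0.025, -0.12, 0, 0, 0, 0, -0.06, 0.025, -0.12, 0, 0, 0, 0, -0.06, 0.025, -0.12, 0, 0, 0, 0]

```text
t: 19.0
tool_pos: [0.4082, 0.0257, 0.2126]
orientation: [3.094, 0.542, 0.003]
force: [-0.2, 0.9, -0.1]
opening: 0.0004
gripper_force: 0.0
```

```bash
python3 t.py; python3 w.py w6; python3 - <<'E'
from h import *
im,d,K,W=cam("scene"); P=cloud(d,K,W); X,Y,Z=np.moveaxis(P,-1,0)
save(cv2.resize(im[130:290,170:350],None,fx=3,fy=3),"s6.png")
for nm,I,PP in(("0",*(lambda z:(z["im"],cloud(z["d"],z["K"],z["W"])))(np.load("scene0.npz"))),("now",im,P)):
    h=cv2.cvtColor(I,cv2.COLOR_RGB2HSV); m=((h[...,0]<8)|(h[...,0]>172))&(h[...,1]>150); m[:160]=0;m[190:]=0;m[:,:280]=0;m[:,310:]=0
    v,u=np.nonzero(m); print(nm,len(u),u.mean(),v.mean(),v.min(),v.max(),np.percentile(PP[m][:,2],90))
E
python3 c.py w6
```

```text
387 [0.5556 0.1738 0.0742] 0.0675 72.8
389 [0.516  0.0442 0.0752] 0.068 -106.8
351 [0.4882 0.1601 0.0718] 0.0696 133.1
19.05 [0.408  0.0258 0.2119] [-3.0941 -0.5429  0.    ] [-0.63 -0.34  0.18] 0.0005
cam [0.479 0.051 0.367]
0 61 295.327868852459 173.59016393442624 170 177 0.0980296954579738
now 59 295.45762711864404 175.4406779661017 172 179 0.09452217760239894
tops [357.   7.] [0.5711 0.055  0.0668] [0.5754 0.0563] 0.0179 r 0.0658 th -53.3
tops [184.  69.] [0.4895 0.1593 0.0718] [0.4892 0.1599] 0.0182 r 0.0691 th 132.6
tops [344.  88.] [0.5173 0.0441 0.0754] [0.5173 0.044 ] 0.0189 r 0.0677 th -106.1
post [255. 157.] [0.4497 0.0886 0.0936] [0.4493 0.0886] 0.0068 r 0.0891 th -166.8
```

View pics/s6.png

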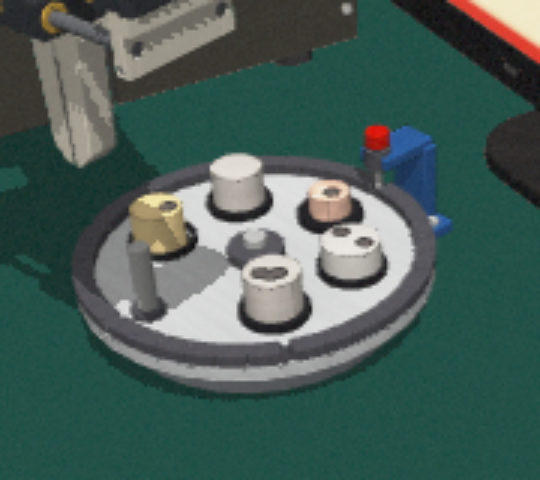

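The crop shows the brass upright in its seat at (160,222) and the red knob at (377,138), about 2 px (3.5 mm) lower than at the start, so the pin has dropped into the notch. The gripper is clear, so I'm handing the job in.

```bash
python3 -c "
from plant import robot
print(robot.close_job())"
```

```text
the job is handed in; nothing more can be done
None
```

The brass sample stands upright and released in the once-empty seat, the carousel is turned clockwise until the pin snapped into the next notch (force readings between moves peaked at about 8 N), the arm is backed off, and the job is handed in; no verdict was returned.

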